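Centre the mixing valve on the leak-test platform

TASK

Stand the brass-footed mixing valve upright on the small blue platform of the leak-test stand, gently and a little clear of the stops. Then slide it along the platform until its foot is flush against the orange stop and press it there for about a second so that the stop feels a steady 8 N or so, and after that do the same against the yellow stop, never pressing a stop with more than 18 N or the platform with more than 40 N. Leave the valve released, square against both stops, with no edge of its foot over the edge of the platform, and everything else undisturbed.

Things in the scene. Friction and masses are not known exactly. Their poses are not given: they have to be found in the camera images.
- valve_mid (a point): loose mixing valve, point on its middle axis 38 mm above its underside (half-way up); z up, x along the foot's long side. Brass foot 76 x 60 x 12 mm; aluminium body 40 (x) by 34 mm (y) up to 58 mm height, a brass port 26 mm wide on each x end of it (to 34 mm from the middle); white cap 34 mm across, 58 to 70 mm height. Grip across the 34 mm (y) at this point. Same turned half round.
- platform_top (a point): centre of the top of the fixed blue platform, 84 x 68 mm (x, y), 44 mm above the bench; x points to the orange stop, the yellow stop is on the -y side, z up. When the valve is against both stops its foot is centred here, long side along x, 4 mm of platform showing all round.
- stand: grey leak-test stand that carries platform and stops, fixed; origin on the bench 44 mm under the platform's centre, same axes. Its base, 12 mm high, reaches 75 mm in x, 80 mm in +y, 170 mm in -y; a gauge on a post, 132 mm high, stands at x 30, y -142 mm, a small green button at x -40, y -130 mm.
- back_stop: orange stop, fixed and rigid, 12 x 50 x 16 mm, at the +x edge of the platform. Origin: middle of the face that the valve's foot meets, level with the platform's top and 38 mm from the platform's centre in x; the face looks to -x and stands 11 mm above the platform. Axes as the platform's.
- side_stop: yellow stop, fixed and rigid, 54 x 12 x 16 mm, at the -y edge of the platform. Origin: middle of the face that the valve's foot meets, level with the platform's top and 30 mm from the platform's centre in -y; the face looks to +y, 11 mm high over the platform. Axes as the platform's. A valve still pushed on the orange stop or down on the platform drags (friction about 0.6) on the way here.
- platform: the blue platform plate itself, fixed, 84 x 68 x 10 mm; origin at the centre of its top face, axes as above
- valve: the same mixing valve, 0.5 to 0.9 kg; origin at the centre of its underside
- reducer_a: bystander: black plastic duct reducer, 90 mm across at the foot, 62 mm high; origin at the centre of its underside
- reducer_b: bystander: black plastic duct reducer, 90 mm across at the foot, 62 mm high; origin at the centre of its underside
- barb0: bystander: brass hose barb standing up, 24 mm across, 40 mm high; origin at the centre of its underside
- barb1: bystander: brass hose barb standing up, 24 mm across, 40 mm high; origin at the centre of its underside
- barb2: bystander: brass hose barb standing up, 24 mm across, 40 mm high; origin at the centre of its underside
- tee: bystander: white plastic T hose joint lying flat, 70 mm long, 16 mm high; origin underneath its junction
- wye: bystander: white plastic Y hose joint lying flat, 66 mm wide, 16 mm high; origin underneath its junction
Mind the look-alikes: they are no part of the job. Several things look just like the valve: the one meant starts farthest from the robot's base.

How it is judged:
On the way, in this order (a step that is already met when the one before it is completed fails the run):
1. the valve stands upright on the platform, touching neither stop (z of valve_mid in the frame of platform_top between 0.036 and 0.04 m and angle between valve_mid's own z axis and vertical below 0.05 rad and contact force between valve and platform above 0.5 N and contact force between valve and back_stop below 0.3 N and contact force between valve and side_stop below 0.3 N and x of valve_mid in the frame of platform_top between -0.03 and 0.01 m and y of valve_mid in the frame of platform_top between -0.01 and 0.03 m), for 0.2 s.
2. on the platform, it is pressed against the orange stop with 3 to 12 N (z of valve_mid in the frame of platform_top between 0.036 and 0.04 m and angle between valve_mid's own z axis and vertical below 0.05 rad and contact force between valve and back_stop between 3 and 12 N), for 0.5 s.
3. on the platform, it is pressed against the yellow stop with 3 to 12 N (z of valve_mid in the frame of platform_top between 0.036 and 0.04 m and angle between valve_mid's own z axis and vertical below 0.05 rad and contact force between valve and side_stop between 3 and 12 N), for 0.5 s.
At the end, for the whole second after the job is handed in: The valve stands upright and still on the platform, released, its middle within 2 mm of the platform's centre in x and in y and turned less than 0.05 rad from square (so against both stops, no edge overhanging); no bystander has moved more than 15 mm (z of valve_mid in the frame of platform_top between 0.036 and 0.04 m and angle between valve_mid's own z axis and vertical below 0.05 rad and x of valve_mid in the frame of platform_top between -0.002 and 0.002 m and y of valve_mid in the frame of platform_top between -0.002 and 0.002 m and angle between the x axis of valve_mid and the x axis of platform_top, either way round below 0.05 rad and linear speed of valve below 0.01 m/s and angular speed of valve below 0.05 rad/s and distance of each of reducer_a, reducer_b, barb0, barb1, barb2, tee, wye from where it was at the start of the episode below 0.015 m); the robot touches nothing.
It fails at once if a stop is pressed with more than 18 N (contact force between anything else and back_stop above 18 N or contact force between anything else and side_stop above 18 N).
It fails at once if the platform is pressed with more than 40 N (contact force between anything else and platform above 40 N).
It fails at once if the valve is tipped more than 0.4 rad (angle between valve_mid's own z axis and vertical above 0.4 rad).
It fails at once if a bystander is moved more than 15 mm (distance of any of reducer_a, reducer_b, barb0, barb1, barb2, tee, wye from where it was at the start of the episode above 0.015 m).
It also fails if it takes over 67 s, if anything falls off the work surface, if the arm or the gripper's body presses on something with over 40 N, if the wrist force passes 120 N, or if a joint passes its speed limit or range.

ROBOT

A 6-joint arm with a two-finger parallel gripper is mounted at the origin on the work surface. World frame = base frame: x ahead of the robot, y to its left, z up, the work surface at z = 0. Lengths are in m, angles in rad, forces in N, time in s.
With the tool pointing down it reaches from about 0.3 to 0.775 m from the base axis. Payload 14.6 kg.
Tool frame: the origin (TCP) lies at the very end of the fingers, on their centre line; the grasp point (between the pads) lies 19 mm behind it; y points along the fingers, x is the direction in which the jaws open and shut, and the axes are right-handed (so a half turn about y gives the same grasp; the last joint's range is limited). The gripper opens to 94 mm and grips with 3 to 60 N. Pads are 16 mm wide; open, the fingers measure 119 mm over their backs; the gripper's body (75 mm by 177 mm) begins 78 mm behind the grasp point.
Start: joints at [-1.337, 0.3, 1.521, -0, 1.321, -0.067], TCP at [0.163, -0.525, 0.205] pointing down, gripper open.
Joint ranges: [-3.03, 3.03], [-0.79, 2.21], [0.23, 2.52], [-1.04, 4.18], [0, 3.07], [-2.55, 2.55]. Speed limits (rad/s): [2.22, 2.22, 2.57, 3.14, 3.14, 3.14].

INTERFACE

Orientations are given as [roll, pitch, yaw] about the fixed x, y, z axes, in that order (R = Rz(yaw) Ry(pitch) Rx(roll)).
In Python, from station import * gives the robot as it stands.
- The arm moves only by the tool send_rows, never from a script. Its argument "series" is text: rows parted by semicolons, each of 7 numbers parted by spaces: the turn, a rotation vector about the tool's x, y, z in units of 5 degrees (1.0 is 5 degrees), then the shift along the tool's x, y, z in cm, then the opening, from -1 (shut) to 1 (fully open). A call has exactly 10 rows; each row is the pose to reach, as a shift and turn from the pose commanded when the call began, along the tool's axes at that moment; what a row does not reach only later rows make up. A row lasts 1/12 s, in which the tool goes at most 41.7 mm and 7.16 degrees, less where a joint would pass 70% of its speed; a pose out of reach is approached as far as the arm can. A call with a gripper value outside its range is refused whole. The fingers move at their own pace and stop on an object; "newtons" is the grip in N (left out, the last holds). Time passes only in rows, so rows that repeat a pose let the fingers close, or fill a call up. It gives the time, the measured TCP pose, the force and the opening at its end, in the units of the state.
- get_obs(): the state, without advancing time (a new reading comes with each control period).
- camera(name): name is "scene" or "top"; returns the picture (400x640x3 uint8, red, green, blue); there is no depth.
- camera_info(name): a dict with "K" (3x3 intrinsics, pixels), "k1" (the pictures are not rectified: a ray, as slopes to the right and down, at radius r is drawn at 1 + k1 r^2 times it, then the intrinsics apply), "R" (3x3) and "t" (3): a world point X has camera coordinates R X + t. Camera axes: x right, y down, z forward; pixel columns grow to the right and rows downward; lengths in m; the calibration is good to about 2 mm. A picture is of the moment at which its call begins. camera_info takes no time and is no camera call.
- hand_in(): hands the job in, once; it reports no verdict.
The state is a dict: "time_s": time; "qpos": joint angles; "joint_vel": joint speeds; "tau": joint torques, N m; "ee_pos": TCP position; "eef_rot": TCP orientation; "force": force on the tool from outside, world axes, zero at the start; "moment": the same for the moment, N m; "grip_width": finger opening in m.
Only numpy, scipy, OpenCV 4.12 (cv2) and the standard library are available. Lean on these libraries where they do the work, as an engineer would, in place of code of your own. Each camera call takes 0.05 s, during which the arm holds its last target. There are 200 camera calls.

## Working session

There is one attempt and no reset: what is moved stays moved. The work goes in short steps, Python scripts to look and compute and a tool call to move; the robot and the scene stay as the last step left them, time stands still between calls to the robot, and variables do not carry over. Pictures are saved under pics/ and viewed, on a budget of 10 in all, crops included, one or two more only if the job needs it, and the job is handed in when it is done.

Besides the shell and the picture viewer there is one more tool, called after "Emit:" by a JSON object that holds its "fn" and its "kwargs". send_rows: Moves the arm, as the interface text tells. Its arguments: {"type":"object","properties":{"series":{"type":"string"},"newtons":{"type":"number"}},"required":["series"]}

```bash
mkdir -p pics; python3 - <<'E'
from station import *
import cv2
for n in ("scene","top"):
    im=camera(n); cv2.imwrite(f"pics/{n}0.png",im[:,:,::-1]); i=camera_info(n); print(n,i)
o=get_obs(); print(o)
E
```

```text
scene {'K': array([[423.13001422,   0.        , 320.31164545],
       [  0.        , 423.13001422, 200.33427804],
       [  0.        ,   0.        ,   1.        ]]), 'k1': -0.0236948144063788, 'R': array([[ 0.19812768,  0.98012254,  0.01025828],
       [ 0.66036084, -0.12574048, -0.74034647],
       [-0.72434038,  0.1534573 , -0.67214721]]), 't': array([-0.17413027, -0.26495095,  1.38128919])}
top {'K': array([[399.17010333,   0.        , 322.14036302],
       [  0.        , 399.17010333, 202.4139864 ],
       [  0.        ,   0.        ,   1.        ]]), 'k1': 0.022941435918558746, 'R': array([[-0.007167  , -0.99997381,  0.00100658],
       [-0.9967865 ,  0.00706384, -0.07979207],
       [ 0.07978287, -0.00157522, -0.99681102]]), 't': array([0.07248803, 0.50060919, 0.99370959])}
{'time_s': 0.1, 'qpos': array([-1.33655580e+00,  3.00432737e-01,  1.52153351e+00, -1.64420120e-05,
        1.32066180e+00, -6.66061465e-02]), 'joint_vel': array([ 0.00061651, -0.00033992, -0.00098463, -0.00176986, -0.00036468,
        0.00071787]), 'tau': array([ 1.89412881e-04, -5.32649124e+01, -3.53285909e+01,  7.09300605e-02,
        2.34717998e-02, -6.74524108e-05]), 'ee_pos': array([ 0.16291668, -0.52507375,  0.20492749]), 'eef_rot': array([-1.57074330e+00,  1.03415937e-03, -1.26994555e+00]), 'force': array([ 0.00701084, -0.79729324, -0.55892138]), 'moment': array([-0.02448338,  0.00660346,  0.01929935]), 'grip_width': 0.09424301844354505}
```

View pics/scene0.png

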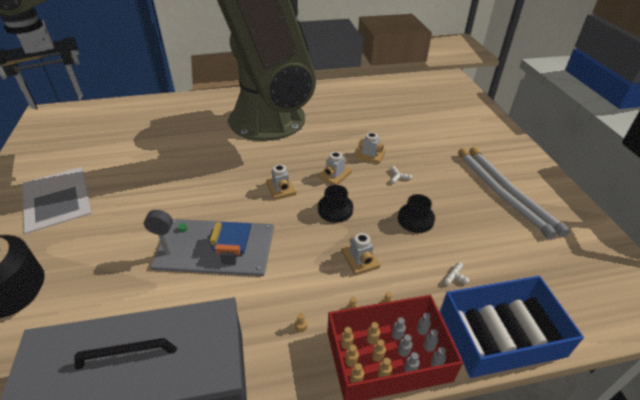

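View pics/top0.png

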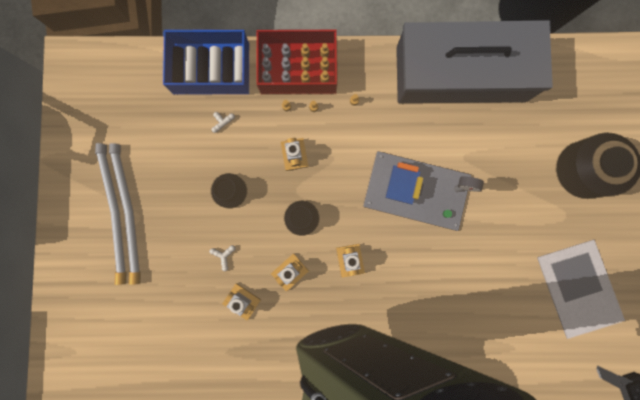

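The scene shows four valve look-alikes. In the top view they are at (292,151), (289,272), (350,261) and (238,304). The robot's base is at the bottom of the picture, so (292,151), which is (362,252) in the scene view, is the farthest and fits. The stand is at about (415,190) in the top view. I'll confirm with an enlarged crop and measure.

```bash
cat > h.py <<'E'
import numpy as np, cv2
from station import *
def ray(n,uv):
    i=camera_info(n);K=i["K"]
    d=(np.atleast_2d(uv).astype(float)-K[:2,2])/K[0,0]; s=d.copy()
    for _ in range(20): s=d/(1+i["k1"]*(s**2).sum(1,keepdims=True))
    w=np.c_[s,np.ones(len(s))]@i["R"]; return -i["R"].T@i["t"], w
def plane(n,uv,z):
    c,w=ray(n,uv); return c+w*((z-c[2])/w[:,2:])
def pix(n,X):
    i=camera_info(n); c=i["R"]@np.asarray(X)+i["t"]; s=c[:2]/c[2]
    return s*(1+i["k1"]*(s@s))*i["K"][0,0]+i["K"][:2,2]
def two(a,b): # top px, scene px -> point
    (c1,w1),(c2,w2)=ray("top",a),ray("scene",b)
    w1,w2=w1[0],w2[0]; s=np.linalg.lstsq(np.c_[w1,-w2],c2-c1,rcond=None)[0]
    p,q=c1+s[0]*w1,c2+s[1]*w2; return (p+q)/2,np.linalg.norm(p-q)
def mask(n,im,lo,hi,box):
    h=cv2.cvtColor(im,cv2.COLOR_RGB2HSV); m=cv2.inRange(h,lo,hi); k=np.zeros_like(m); x0,y0,x1,y1=box; k[y0:y1,x0:x1]=m[y0:y1,x0:x1]; return k
E
python3 - <<'E'
from h import *
t=cv2.imread("pics/top0.png");s=cv2.imread("pics/scene0.png")
a=cv2.resize(t[125:180,265:330],(390,330),interpolation=cv2.INTER_CUBIC)
b=cv2.resize(t[145:235,360:490],(390,270),interpolation=cv2.INTER_CUBIC)
c=cv2.resize(s[225:280,330:395],(390,330),interpolation=cv2.INTER_CUBIC)
d=cv2.resize(s[200:290,145:275],(390,270),interpolation=cv2.INTER_CUBIC)
cv2.imwrite("pics/crop1.png",np.vstack([np.hstack([a,c]),np.hstack([b,d])]))
T=t[:,:,::-1].copy()
print([np.round(plane("top",p,.04)[0],3) for p in [(292,151),(289,272),(350,261),(238,304)]])
hs=cv2.cvtColor(T,cv2.COLOR_RGB2HSV)
for p in [(300,164),(283,160),(305,152),(400,190),(408,166),(418,187),(310,175)]: print(p,hs[p[1],p[0]])
E
```

```text
[array([0.63 , 0.144, 0.04 ]), array([0.329, 0.151, 0.04 ]), array([0.355, 0.001, 0.04 ]), array([0.253, 0.275, 0.04 ])]
(300, 164) [ 18 133 113]
(283, 160) [ 17 116 193]
(305, 152) [ 18 122 132]
(400, 190) [110 116 138]
(408, 166) [ 11 182 207]
(418, 187) [ 22 167 186]
(310, 175) [ 17  96 172]
```

View pics/crop1.png

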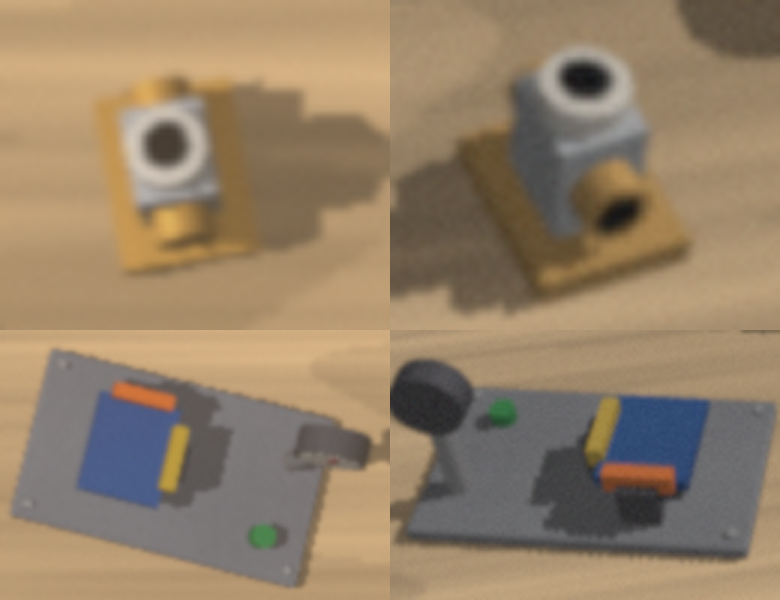

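The crop confirms the target. It has a white cap, an aluminium body, brass ports and a brass foot 76 mm long, and at 0.646 m it is the farthest of the four. Next I compute poses from corner pixels: foot corners in the top crop, cap centres in both views, and platform and base corners in both views.

```bash
cat > m.py <<'E'
from h import *
from scipy.optimize import least_squares
def tp(p,s,x0,y0): p=np.atleast_2d(p).astype(float); return (p+.5)/s-.5+[x0,y0]
def fit(obs,g):  # obs: list (cam, px, local xyz); pose x,y,yaw on the bench
    def r(q):
        c,s=np.cos(q[2]),np.sin(q[2]); o=[]
        for n,u,l in obs: o+=list(pix(n,[q[0]+c*l[0]-s*l[1],q[1]+s*l[0]+c*l[1],l[2]])-u)
        return np.array(o)
    f=least_squares(r,g,loss="soft_l1"); return f.x,np.round(r(f.x).reshape(-1,2),1).tolist()
E
python3 - <<'E'
from m import *
T=tp([(97,100),(231,82),(257,250),(127,270)],6,265,125)
C=plane("top",T,.012)[:,:2]; print("foot",C.round(4).tolist(),C.mean(0))
ct=tp((167,146),6,265,125)[0]; cs=tp((583-390,77),6,330,225)[0]
print("cap2",two(ct,cs), plane("top",ct,.07), plane("scene",cs,.07))
S=tp([(540-390,290),(688-390,248),(462-390,143)],6,330,225)
print("footscene", plane("scene",S,.006).round(4).tolist())
yv=np.arctan2(*(C[0]+C[1]-C[2]-C[3])[::-1])
vo=[("top",T[i],l) for i,l in enumerate([(.038,.03,.012),(.038,-.03,.012),(-.038,-.03,.012),(-.038,.03,.012)])]
vs=vo+[("top",ct,(0,0,.07)),("scene",cs,(0,0,.07))]
print("valve",fit(vs,[*C.mean(0),yv]))
t3=lambda p:tp((p[0],p[1]-330),3,360,145)[0]; s3=lambda p:tp((p[0]-390,p[1]-330),3,145,200)[0]
P=[("top",t3((100,393)),(.042,.034,.044)),("top",t3((80,487)),(-.042,.034,.044)),("top",t3((157,507)),(-.042,-.034,.044)),
("scene",s3((709,402)),(-.042,.034,.044)),("scene",s3((687,488)),(.042,.034,.044)),
("top",t3((54,349)),(.075,.08,.012)),("top",t3((12,514)),(-.075,.08,.012)),("top",t3((297,586)),(-.075,-.17,.012)),
("scene",s3((776,403)),(-.075,.08,.012)),("scene",s3((748,550)),(.075,.08,.012))]
g=plane("top",t3((125,440)),.044)[0][:2]
print("stand",fit(P,[*g,-.2])); print("top only",fit([p for p in P if p[0]=="top"],[*g,-.2])[0]); print("scene only",fit([p for p in P if p[0]!="top"],[*g,-.2])[0])
E
```

```text
foot [[0.6614, 0.1749], [0.6689, 0.1171], [0.5955, 0.1062], [0.5872, 0.162]] [0.62825071 0.14005154]
cap2 (array([0.62799406, 0.14014248, 0.07196287]), np.float64(0.0005119854429169866)) [[0.62848301 0.14053557 0.07      ]] [[0.62623851 0.14052079 0.07      ]]
footscene [[0.6675, 0.1181, 0.006], [0.6592, 0.1762, 0.006], [0.5941, 0.1069, 0.006]]
valve (array([0.62804534, 0.14021218, 0.15070161]), [[-0.3, 0.1], [0.3, -0.5], [0.5, 0.2], [-0.8, 0.5], [0.1, 0.2], [0.1, 0.6]])
stand (array([ 0.5438524 , -0.13242423, -0.25464019]), [[0.6, -1.2], [-0.6, -0.1], [0.5, -0.1], [-0.4, -0.8], [0.0, -1.6], [-0.7, -1.0], [-0.4, 0.1], [0.3, 0.2], [0.1, -0.6], [-0.1, 0.5]])
top only [ 0.54315971 -0.13246096 -0.25303428]
scene only [ 0.54607868 -0.13250596 -0.2501554 ]
```

Poses found: valve (0.628, 0.140) yaw 0.151, platform (0.544, -0.132) yaw -0.254. Moving now, first halfway.

Emit:
{"fn": "send_rows", "kwargs": {"series": "0.2 0.9 0 -2.4 0 3.1 1;0.3 0.9 0 -5 0 6.4 1;0 0.9 0 -7.4 0 9.6 1;0 0.9 0 -9.9 0 12.8 1;0 0.9 0 -12.4 0 16 1;0 0.9 0 -14.9 0 19.2 1;0 0.9 0 -17.4 0 22.4 1;0 0.9 0 -19.9 0 25.6 1;0 0.9 0 -22.4 0 28.8 1;0 0.9 0 -24.9 0 32 1"}}

```text
time_s: 0.93
ee_pos: [0.3954, -0.1907, 0.2055]
eef_rot: [-1.571, -0.0, -1.349]
force: [0.5, -0.7, 0.8]
grip_width: 0.0942
```

```bash
cat > d.py <<'E'
import sys,numpy as np
# args: cx cy cz cyaw  tx ty tz tyaw -> turn_y units, shift cm
def d(c,t):
    x=np.array([np.cos(c[3]),np.sin(c[3])]); z=np.array([-x[1],x[0]]); e=np.array(t[:2])-c[:2]
    return np.round([-np.degrees(t[3]-c[3])/5, e@x*100,-(t[2]-c[2])*100,e@z*100],2)
if __name__=="__main__":
    a=list(map(float,sys.argv[1:])); print(d(a[:4],a[4:]))
E
python3 d.py .3949 -.1924 .205 -1.3485 .628 .140 .10 -1.42
```

```text
[  0.82 -27.28  10.5   30.06]
```

Emit:
{"fn": "send_rows", "kwargs": {"series": "0 0.8 0 -2.7 0 3 1;0 0.8 0 -5.4 0.5 6 1;0 0.8 0 -8.1 1.5 9 1;0 0.8 0 -10.8 2.5 12 1;0 0.8 0 -13.5 3.5 15 1;0 0.8 0 -16.2 4.5 18 1;0 0.8 0 -18.9 5.5 21 1;0 0.8 0 -21.6 6.5 24 1;0 0.8 0 -24.5 8 27.1 1;0 0.82 0 -27.3 9.5 30.1 1"}}

```text
time_s: 1.77
ee_pos: [0.6261, 0.1378, 0.1114]
eef_rot: [-1.571, -0.0, -1.42]
force: [0.1, 0.0, 0.3]
grip_width: 0.0945
```

```bash
python3 - <<'E'
from h import *
print(get_obs()["ee_pos"],get_obs()["eef_rot"],get_obs()["force"])
for n,b in (("top",(255,110,335,200)),("scene",(310,180,420,300))):
    im=camera(n)[b[1]:b[3],b[0]:b[2],::-1]; cv2.imwrite(f"pics/h_{n}.png",cv2.resize(im,(480,520)))
cv2.imwrite("pics/hov.png",np.hstack([cv2.imread("pics/h_top.png")[:,:390],cv2.imread("pics/h_scene.png")[:,:400]]))
cv2.imwrite("pics/hov.png",np.hstack([cv2.resize(cv2.imread(f"pics/h_{n}.png"),(390,440)) for n in ("top","scene")]))
E
```

```text
[0.62609983 0.1377527  0.11139907] [-1.57090359e+00 -8.78822972e-06 -1.41982747e+00] [0.13487863 0.01398517 0.2687436 ]
```

View pics/hov.png

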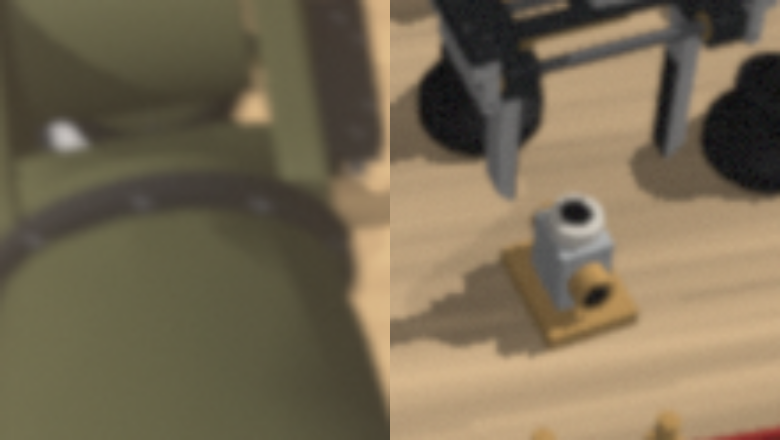

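The scene half shows the open fingers straddling the valve (cap near (575,212) in the crop) with clear space on both sides; the arm hides the top view. Descending.

Emit:
{"fn": "send_rows", "kwargs": {"series": "0 0 0 0 1 0 1;0 0 0 0 2.5 0 1;0 0 0 0 4 0 1;0 0 0 0 5.5 0 1;0 0 0 0 7 0 1;0 0 0 0 8 0 1;0 0 0 0 8.5 0 1;0 0 0 0 8.8 0 1;0 0 0 0 9 0 1;0 0 0 0 9 0 1"}}

```text
time_s: 2.7
ee_pos: [0.6256, 0.1356, 0.0227]
eef_rot: [-1.57, -0.0, -1.42]
force: [0.3, 0.3, 0.7]
grip_width: 0.0943
```

Emit:
{"fn": "send_rows", "kwargs": {"series": "0 0 0 0 0 0 -0.1;0 0 0 0 0 0 -0.2;0 0 0 0 0 0 -0.3;0 0 0 0 0 0 -0.5;0 0 0 0 0 0 -0.8;0 0 0 0 0 0 -1;0 0 0 0 0 0 -1;0 0 0 0 0 0 -1;0 0 0 0 0 0 -1;0 0 0 0 0 0 -1", "newtons": 30}}

```text
time_s: 3.53
ee_pos: [0.6253, 0.1361, 0.0223]
eef_rot: [-1.571, 0.0, -1.42]
force: [-0.1, 2.5, -0.2]
grip_width: 0.0335
```

Emit:
{"fn": "send_rows", "kwargs": {"series": "0 0 0 0 -0.3 0 -1;0 0 0 0 -1 0 -1;0 0 0 0 -2 0 -1;0 0 0 0 -3.5 0 -1;0 0 0 0 -5 0 -1;0 0 0 0 -6.5 0 -1;0 0 0 0 -8 0 -1;0 0 0 0 -9 0 -1;0 0 0 0 -9.7 0 -1;0 0 0 0 -10 0 -1"}}

```text
time_s: 4.37
ee_pos: [0.6256, 0.1358, 0.1236]
eef_rot: [-1.57, -0.0, -1.42]
force: [0.5, 0.0, -4.6]
grip_width: 0.034
```

```bash
python3 - <<'E'
from h import *
import time
camera("top");o=get_obs()
for k in ("time_s","ee_pos","eef_rot","force","moment","grip_width","qpos","joint_vel"): print(k,o[k])
im=camera("scene"); cv2.imwrite("pics/lift.png",cv2.resize(im[120:300,260:460,::-1],(600,540)))
print(get_obs()["ee_pos"])
E
```

```text
time_s 4.4167
ee_pos [0.6256167  0.13580667 0.1233567 ]
eef_rot [-1.56968031e+00  1.97687770e-05 -1.42014735e+00]
force [ 0.13803149  0.12698523 -4.95961657]
moment [ 0.02452859 -0.00810717  0.02449173]
grip_width 0.03389397861444584
qpos [1.56552495e-01 5.70245364e-01 1.33197618e+00 1.39439196e-05
 1.23825499e+00 1.57669531e+00]
joint_vel [-0.00133453  0.01580276  0.01474812  0.00112052 -0.01888669 -0.00033119]
[0.62538623 0.13575551 0.122475  ]
```

View pics/lift.png

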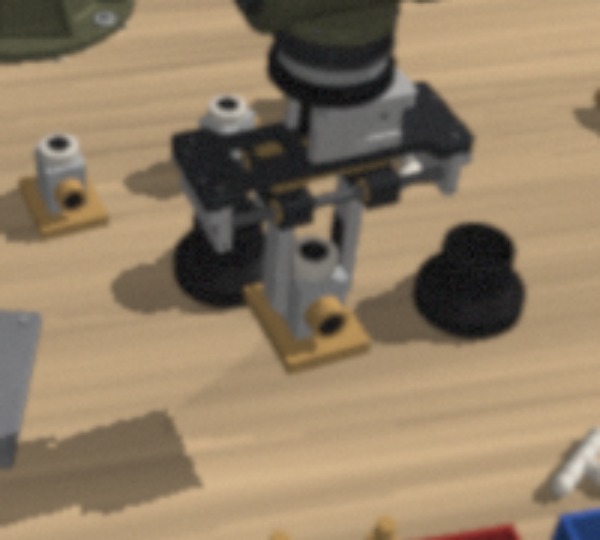

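The picture shows the valve upright in the fingers; its cap hole is at crop (317,249), scene (365.5,202.8). Next I get its offset from the TCP and plan the placing.

```bash
python3 - <<'E'
from h import *
from d import d
p=plane("scene",[(365.5,202.8)],.1702)[0]; e=p[:2]-[.6255,.1358]; a=.151
print(p, "valve offset in valve x,y:", e@[np.cos(a),np.sin(a)], e@[-np.sin(a),np.cos(a)])
y=-.2535; ux=np.array([np.cos(y),np.sin(y)]); uy=np.array([-np.sin(y),np.cos(y)])
ctr=np.array([.5438,-.1324])
off=.003
t=ctr+(-.010-off)*ux+.010*uy   # TCP target: valve at (-10,+10) mm in platform
print("tcp target",t, d([.6255,.1358,.123,-1.42],[*t,.123,y-np.pi/2]))
E
```

```text
[0.62612264 0.14030823 0.1702    ] valve offset in valve x,y: 0.001293716868079264 0.004363269263743186
tcp target [ 0.53372341 -0.11945928] [  4.63  23.86  -0.   -12.91]
```

Held; the camera and arm frames differ by up to 4 mm in y. The landing window is wide, so I go above the platform at (-8,+8) mm and check there visually.

Emit:
{"fn": "send_rows", "kwargs": {"series": "0 0.2 0 0.6 0 -0.3 -1;0 0.5 0 1.9 0 -1 -1;0 0.9 0 3.6 0 -1.9 -1;0 1.3 0 5.5 0 -2.9 -1;0 1.7 0 7.5 0 -3.9 -1;0 2.1 0 9.5 0 -5 -1;0 2.5 0 11.5 0 -6 -1;0 2.8 0 13.2 0 -6.9 -1;0 3 0 14.5 0 -7.5 -1;0 3 0 15 0 -7.8 -1"}}

```text
time_s: 5.3
ee_pos: [0.57, -0.0261, 0.1218]
eef_rot: [-1.572, -0.0, -1.685]
force: [0.5, -0.6, -5.5]
grip_width: 0.0341
```

```bash
python3 d.py .5702 -.0255 .1218 -1.683 .5356 -.1264 .1218 -1.8245
```

```text
[ 1.62 10.41 -0.   -2.31]
```

Emit:
{"fn": "send_rows", "kwargs": {"series": "0 0.2 0 0.5 0 -0.1 -1;0 0.5 0 1.7 0 -0.4 -1;0 0.8 0 3.2 0 -0.7 -1;0 1.1 0 5 0 -1.1 -1;0 1.3 0 6.8 0 -1.5 -1;0 1.5 0 8.4 0 -1.9 -1;0 1.6 0 9.6 0 -2.2 -1;0 1.6 0 10.2 0 -2.3 -1;0 1.62 0 10.4 0 -2.3 -1;0 1.62 0 10.4 0 -2.3 -1"}}

```text
time_s: 6.13
ee_pos: [0.5365, -0.125, 0.1223]
eef_rot: [-1.571, 0.0, -1.823]
force: [0.7, 0.2, -5.8]
grip_width: 0.0337
```

```bash
python3 - <<'E'
from h import *
im=camera("scene");o=get_obs()
print(o["ee_pos"],o["eef_rot"],o["force"],o["moment"])
a=cv2.resize(im[120:300,140:300,::-1],(533,600))
cv2.imwrite("pics/over.png",a)
for z in (.044,.1): print(z,pix("scene",[*(o["ee_pos"][:2]),z]))
E
```

```text
[ 0.53661393 -0.12464913  0.1222736 ] [-1.57075097e+00  1.48591951e-04 -1.82299709e+00] [ 0.66969249  0.06103241 -5.25436981] [ 0.06057512  0.04209884 -0.01864672]
0.044 [235.44104753 232.80175512]
0.1 [232.18068126 214.8146199 ]
```

View pics/over.png

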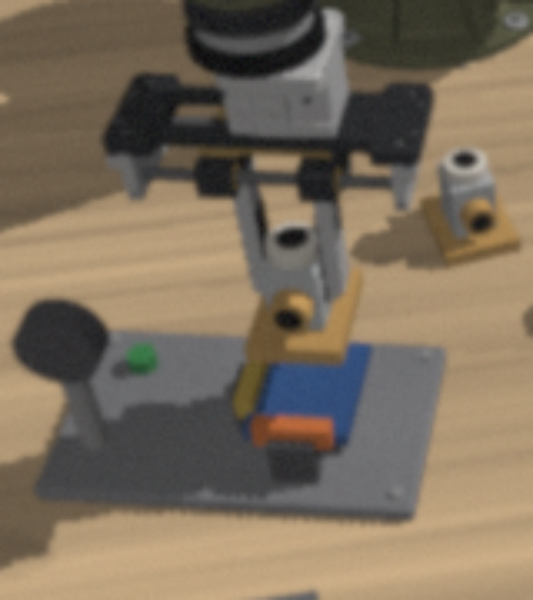

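```bash
python3 - <<'E'
from m import *
s=600/180
q=lambda p:tp(p,s,140,120)[0]
cap=plane("scene",q((292,237)),.170)[0]
a=-.2535;ux=np.array([np.cos(a),np.sin(a)]);uy=np.array([-ux[1],ux[0]]);S=np.array([.5438,-.1324])
print("cap",cap,"in platform",(cap[:2]-S)@ux*1e3,(cap[:2]-S)@uy*1e3)
for n,p,l in (("FL",(246,350),(38,-30)),("FR",(346,355),(38,30)),("BR",(362,273),(-38,30))):
    w=plane("scene",q(p),.106)[0][:2]; print(n,w,((w-S)@ux*1e3-l[0]).round(1),((w-S)@uy*1e3-l[1]).round(1))
print("tcp in platform",(np.array([.5366,-.1247])-S)@ux,(np.array([.5366,-.1247])-S)@uy)
E
```

```text
cap [ 0.53843111 -0.12565557  0.17      ] in platform -6.888766574402128 5.182393682525441
FL [ 0.56520964 -0.16366064] -9.4 5.1
FR [ 0.58121385 -0.10292203] -9.2 7.9
BR [ 0.50743201 -0.08756603] -8.4 4.3
tcp in platform -0.008901003094813413 0.005648198288491789
```

Tool z is now platform +x (toward orange) and tool x is platform -y (toward yellow). The valve is about 8 to 10 mm short of the orange stop and 5 mm clear of the yellow. I'll lower it with a small extra clearance.

Emit:
{"fn": "send_rows", "kwargs": {"series": "0 0 0 -0.1 0.3 0 -1;0 0 0 -0.2 0.9 0 -1;0 0 0 -0.2 1.7 0 -1;0 0 0 -0.2 2.5 0 -1;0 0 0 -0.2 3.3 0 -1;0 0 0 -0.2 4 0 -1;0 0 0 -0.2 4.5 0 -1;0 0 0 -0.2 4.8 0 -1;0 0 0 -0.2 4.9 0 -1;0 0 0 -0.2 5 0 -1"}}

```text
time_s: 7.02
ee_pos: [0.537, -0.1232, 0.0723]
eef_rot: [-1.571, -0.0, -1.823]
force: [-0.4, 0.4, -6.3]
grip_width: 0.0342
```

Emit:
{"fn": "send_rows", "kwargs": {"series": "0 0 0 0 0.05 0 -1;0 0 0 0 0.1 0 -1;0 0 0 0 0.15 0 -1;0 0 0 0 0.2 0 -1;0 0 0 0 0.25 0 -1;0 0 0 0 0.3 0 -1;0 0 0 0 0.3 0 -1;0 0 0 0 0.3 0 -1;0 0 0 0 0.3 0 -1;0 0 0 0 0.3 0 -1"}}

```text
time_s: 7.85
ee_pos: [0.5369, -0.1231, 0.0693]
eef_rot: [-1.571, 0.0, -1.823]
force: [-0.5, -0.2, -5.8]
grip_width: 0.0337
```

Emit:
{"fn": "send_rows", "kwargs": {"series": "0 0 0 0 0.03 0 -1;0 0 0 0 0.06 0 -1;0 0 0 0 0.09 0 -1;0 0 0 0 0.12 0 -1;0 0 0 0 0.15 0 -1;0 0 0 0 0.18 0 -1;0 0 0 0 0.2 0 -1;0 0 0 0 0.2 0 -1;0 0 0 0 0.2 0 -1;0 0 0 0 0.2 0 -1"}}

```text
time_s: 8.68
ee_pos: [0.5369, -0.1231, 0.0673]
eef_rot: [-1.571, 0.0, -1.823]
force: [-0.5, 0.3, -6.0]
grip_width: 0.0335
```

Emit:
{"fn": "send_rows", "kwargs": {"series": "0 0 0 0 0.02 0 -1;0 0 0 0 0.04 0 -1;0 0 0 0 0.06 0 -1;0 0 0 0 0.08 0 -1;0 0 0 0 0.1 0 -1;0 0 0 0 0.1 0 -1;0 0 0 0 0.1 0 -1;0 0 0 0 0.1 0 -1;0 0 0 0 0.1 0 -1;0 0 0 0 0.1 0 -1"}}

```text
time_s: 9.52
ee_pos: [0.5369, -0.1231, 0.0663]
eef_rot: [-1.571, 0.0, -1.823]
force: [-0.5, -0.2, -5.4]
grip_width: 0.034
```

Emit:
{"fn": "send_rows", "kwargs": {"series": "0 0 0 0 0.02 0 -1;0 0 0 0 0.04 0 -1;0 0 0 0 0.06 0 -1;0 0 0 0 0.08 0 -1;0 0 0 0 0.1 0 -1;0 0 0 0 0.1 0 -1;0 0 0 0 0.1 0 -1;0 0 0 0 0.1 0 -1;0 0 0 0 0.1 0 -1;0 0 0 0 0.1 0 -1"}}

```text
time_s: 10.35
ee_pos: [0.537, -0.1231, 0.0663]
eef_rot: [-1.57, -0.0, -1.823]
force: [-6.7, 1.9, 8.7]
grip_width: 0.0339
```

Contact: 14 N down over the last 1 mm of command (about 14 N/mm), with a radial friction side load. I'll ease off to a light load, then slide toward orange.

Emit:
{"fn": "send_rows", "kwargs": {"series": "0 0 0 0 -0.03 0 -1;0 0 0 0 -0.06 0 -1;0 0 0 0 -0.08 0 -1;0 0 0 0 -0.08 0 -1;0 0 0 0 -0.08 0.1 -1;0 0 0 0 -0.08 0.2 -1;0 0 0 0 -0.08 0.3 -1;0 0 0 0 -0.08 0.4 -1;0 0 0 0 -0.08 0.4 -1;0 0 0 0 -0.08 0.4 -1"}}

```text
time_s: 11.18
ee_pos: [0.541, -0.1241, 0.0663]
eef_rot: [-1.571, 0.0, -1.823]
force: [-4.7, 0.5, 5.1]
grip_width: 0.0338
```

Emit:
{"fn": "send_rows", "kwargs": {"series": "0 0 0 0 -0.03 0 -1;0 0 0 0 -0.05 0 -1;0 0 0 0 -0.05 0.03 -1;0 0 0 0 -0.05 0.06 -1;0 0 0 0 -0.05 0.09 -1;0 0 0 0 -0.05 0.12 -1;0 0 0 0 -0.05 0.15 -1;0 0 0 0 -0.05 0.15 -1;0 0 0 0 -0.05 0.15 -1;0 0 0 0 -0.05 0.15 -1"}}

```text
time_s: 12.02
ee_pos: [0.5412, -0.1241, 0.0664]
eef_rot: [-1.574, 0.0, -1.823]
force: [-11.3, 2.5, 4.5]
grip_width: 0.0338
```

The tool stopped advancing and the side force rose to 11.6 N, so it is at the orange stop. I'll reduce the platform load so the side force is mostly the stop, and hold.

Emit:
{"fn": "send_rows", "kwargs": {"series": "0 0 0 0 -0.02 0 -1;0 0 0 0 -0.04 0 -1;0 0 0 0 -0.05 0 -1;0 0 0 0 -0.05 0 -1;0 0 0 0 -0.05 0 -1;0 0 0 0 -0.05 0 -1;0 0 0 0 -0.05 0 -1;0 0 0 0 -0.05 0 -1;0 0 0 0 -0.05 0 -1;0 0 0 0 -0.05 0 -1"}}

```text
time_s: 12.85
ee_pos: [0.5412, -0.1241, 0.0664]
eef_rot: [-1.574, 0.0, -1.823]
force: [-7.7, 2.9, -1.3]
grip_width: 0.0339
```

Emit:
{"fn": "send_rows", "kwargs": {"series": "0 0 0 0 0 0 -1;0 0 0 0 0 0 -1;0 0 0 0 0 0 -1;0 0 0 0 0 0 -1;0 0 0 0 0 0 -1;0 0 0 0 0 0 -1;0 0 0 0 0 0 -1;0 0 0 0 0 0 -1;0 0 0 0 0 0 -1;0 0 0 0 0 0 -1"}}

```text
time_s: 13.68
ee_pos: [0.5412, -0.1241, 0.0664]
eef_rot: [-1.574, 0.0, -1.823]
force: [-7.7, 3.3, -0.4]
grip_width: 0.0336
```

```bash
python3 - <<'E'
from h import *
im=camera("scene");o=get_obs()
print(o["ee_pos"],o["eef_rot"],o["force"],o["moment"])
cv2.imwrite("pics/orange.png",cv2.resize(im[170:280,190:270,::-1],(560,770)[::1] if 0 else (436,600),interpolation=cv2.INTER_CUBIC))
E
```

```text
[ 0.54117301 -0.12410053  0.06642829] [-1.57390452e+00  2.03116157e-04 -1.82343171e+00] [-7.57584101  2.48569112 -1.39591837] [ 0.52668725  1.51539033 -0.16212272]
```

View pics/orange.png

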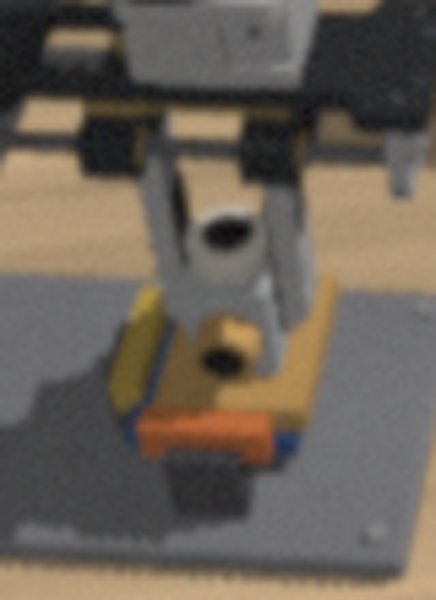

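The picture shows the foot flush on the orange stop (edge near (205,412)) and a blue strip still visible on the yellow side. Easing the orange pressure to a light touch, then sliding toward yellow.

Emit:
{"fn": "send_rows", "kwargs": {"series": "0 0 0 0 0 -0.04 -1;0 0 0 0 0 -0.08 -1;0 0 0 0 0 -0.08 -1;0 0 0 0.06 0 -0.08 -1;0 0 0 0.12 0 -0.08 -1;0 0 0 0.2 0 -0.08 -1;0 0 0 0.28 0 -0.08 -1;0 0 0 0.34 0 -0.08 -1;0 0 0 0.4 0 -0.08 -1;0 0 0 0.4 0 -0.08 -1"}}

```text
time_s: 14.57
ee_pos: [0.5401, -0.128, 0.0668]
eef_rot: [-1.572, 0.0, -1.823]
force: [-4.0, 2.7, -5.8]
grip_width: 0.0338
```

Emit:
{"fn": "send_rows", "kwargs": {"series": "0 0 0 0.03 0.02 -0.03 -1;0 0 0 0.06 0.02 -0.03 -1;0 0 0 0.09 0.02 -0.03 -1;0 0 0 0.12 0.02 -0.03 -1;0 0 0 0.15 0.02 -0.03 -1;0 0 0 0.18 0.02 -0.03 -1;0 0 0 0.2 0.02 -0.03 -1;0 0 0 0.2 0.02 -0.03 -1;0 0 0 0.2 0.02 -0.03 -1;0 0 0 0.2 0.02 -0.03 -1"}}

```text
time_s: 15.4
ee_pos: [0.5395, -0.13, 0.0668]
eef_rot: [-1.571, 0.0, -1.823]
force: [-4.6, 2.8, -5.8]
grip_width: 0.0337
```

Emit:
{"fn": "send_rows", "kwargs": {"series": "0 0 0 0.02 0.02 0 -1;0 0 0 0.04 0.02 0 -1;0 0 0 0.06 0.02 0 -1;0 0 0 0.08 0.02 0 -1;0 0 0 0.1 0.02 0 -1;0 0 0 0.1 0.02 0 -1;0 0 0 0.1 0.02 0 -1;0 0 0 0.1 0.02 0 -1;0 0 0 0.1 0.02 0 -1;0 0 0 0.1 0.02 0 -1"}}

```text
time_s: 16.23
ee_pos: [0.5393, -0.1309, 0.0666]
eef_rot: [-1.571, 0.0, -1.823]
force: [-4.7, 2.6, -4.7]
grip_width: 0.0339
```

Emit:
{"fn": "send_rows", "kwargs": {"series": "0 0 0 0.02 0 0 -1;0 0 0 0.04 0 0 -1;0 0 0 0.06 0 0 -1;0 0 0 0.08 0 0 -1;0 0 0 0.1 0 0 -1;0 0 0 0.1 0 0 -1;0 0 0 0.1 0 0 -1;0 0 0 0.1 0 0 -1;0 0 0 0.1 0 0 -1;0 0 0 0.1 0 0 -1"}}

```text
time_s: 17.07
ee_pos: [0.5391, -0.1315, 0.0666]
eef_rot: [-1.571, 0.001, -1.823]
force: [-3.6, 6.1, -4.5]
grip_width: 0.0337
```

Yellow contact has begun (about 5 N along y). A small further push, then hold.

Emit:
{"fn": "send_rows", "kwargs": {"series": "0 0 0 0.02 0 0 -1;0 0 0 0.03 0 0 -1;0 0 0 0.04 0 0 -1;0 0 0 0.04 0 0 -1;0 0 0 0.04 0 0 -1;0 0 0 0.04 0 0 -1;0 0 0 0.04 0 0 -1;0 0 0 0.04 0 0 -1;0 0 0 0.04 0 0 -1;0 0 0 0.04 0 0 -1"}}

```text
time_s: 17.9
ee_pos: [0.5391, -0.1316, 0.0667]
eef_rot: [-1.571, 0.001, -1.823]
force: [-1.8, 7.9, -4.8]
grip_width: 0.0339
```

Emit:
{"fn": "send_rows", "kwargs": {"series": "0 0 0 0 0 0 -1;0 0 0 0 0 0 -1;0 0 0 0 0 0 -1;0 0 0 0 0 0 -1;0 0 0 0 0 0 -1;0 0 0 0 0 0 -1;0 0 0 0 0 0 -1;0 0 0 0 0 0 -1;0 0 0 0 0 0 -1;0 0 0 0 0 0 -1"}}

```text
time_s: 18.73
ee_pos: [0.5391, -0.1316, 0.0667]
eef_rot: [-1.571, 0.001, -1.823]
force: [-3.1, 7.9, -4.5]
grip_width: 0.0336
```

Emit:
{"fn": "send_rows", "kwargs": {"series": "0 0 0 -0.02 0.02 0 -1;0 0 0 -0.04 0.04 0 -1;0 0 0 -0.04 0.04 0 -1;0 0 0 -0.04 0.04 0 -1;0 0 0 -0.04 0.04 0 -1;0 0 0 -0.04 0.04 0 -1;0 0 0 -0.04 0.04 0 -1;0 0 0 -0.04 0.04 0 -1;0 0 0 -0.04 0.04 0 -1;0 0 0 -0.04 0.04 0 -1"}}

```text
time_s: 19.57
ee_pos: [0.5392, -0.1315, 0.0665]
eef_rot: [-1.571, 0.001, -1.823]
force: [-4.0, 5.7, -3.3]
grip_width: 0.0339
```

Emit:
{"fn": "send_rows", "kwargs": {"series": "0 0 0 0 0 0 -0.2;0 0 0 0 0 0 -0.1;0 0 0 0 0 0 0;0 0 0 0 0 0 0.2;0 0 0 0 0 0 0.4;0 0 0 0 0 0 0.4;0 0 0 0 0 0 0.4;0 0 0 0 0 0 0.4;0 0 0 0 0 0 0.4;0 0 0 0 0 0 0.4", "newtons": 10}}

```text
time_s: 20.4
ee_pos: [0.5392, -0.1319, 0.0663]
eef_rot: [-1.571, -0.0, -1.823]
force: [0.5, 0.2, -0.0]
grip_width: 0.0654
```

Emit:
{"fn": "send_rows", "kwargs": {"series": "0 0 0 0 -0.5 0 0.4;0 0 0 0 -1.5 0 0.4;0 0 0 0 -3 0 0.4;0 0 0 0 -5 0 0.4;0 0 0 0 -7 0 0.4;0 0 0 0 -9 0 0.4;0 0 0 0 -11 0 0.4;0 0 0 0 -12 0 0.4;0 0 0 0 -12.8 0 0.4;0 0 0 0 -13 0 0.4"}}

```text
time_s: 21.23
ee_pos: [0.5394, -0.132, 0.1975]
eef_rot: [-1.569, -0.0, -1.823]
force: [-0.2, 0.3, -0.0]
grip_width: 0.0658
```

Released with no residual force. I move the arm aside toward +y (tool -x) for a clear top view.

Emit:
{"fn": "send_rows", "kwargs": {"series": "0 0 0 -2 -1 -1 0.4;0 0 0 -5 -2 -3 0.4;0 0 0 -8 -3 -5 0.4;0 0 0 -11 -4 -7 0.4;0 0 0 -14 -4 -9 0.4;0 0 0 -17 -4 -11 0.4;0 0 0 -20 -4 -13 0.4;0 0 0 -23 -4 -15 0.4;0 0 0 -26 -4 -17 0.4;0 0 0 -28 -4 -18 0.4"}}

```text
time_s: 22.07
ee_pos: [0.4331, 0.1865, 0.2356]
eef_rot: [-1.572, -0.0, -1.822]
force: [0.4, -0.9, 0.2]
grip_width: 0.0657
```

```bash
python3 - <<'E'
from h import *
t=camera("top")[:,:,::-1];s=camera("scene")[:,:,::-1]
cv2.imwrite("pics/top1.png",t);cv2.imwrite("pics/scene1.png",s);print(get_obs()["ee_pos"])
a=cv2.resize(t[145:225,365:445],(400,400),interpolation=cv2.INTER_CUBIC)
b=cv2.resize(s[190:270,190:270],(400,400),interpolation=cv2.INTER_CUBIC)
cv2.imwrite("pics/end.png",np.hstack([a,b]))
E
```

```text
[0.43363712 0.18654215 0.23549142]
```

View pics/end.png

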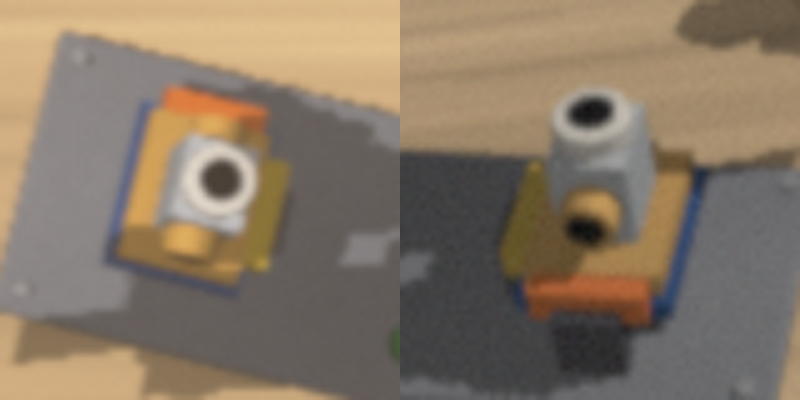

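```bash
python3 - <<'E'
from m import *
q=lambda p:tp(p,5,365,145)
F=plane("top",q([(120,253),(241,283),(153,110)]),.056)[:,:2]; P=plane("top",q([(107,263),(238,296),(142,102)]),.044)[:,:2]
a=-.2535;R=np.array([[np.cos(a),np.sin(a)],[-np.sin(a),np.cos(a)]])
print("foot-platform corners mm (expect [4,-4],[4,4],[-4,-4])",((F-P)@R.T*1e3).round(1).tolist())
print("yaw foot, platform",[round(float(np.arctan2(*(X[2]-X[0])[::-1])),3) for X in (F,P)],[round(float(np.arctan2(*(X[0]-X[1])[::-1])-np.pi/2),3) for X in (F,P)])
A=cv2.imread("pics/top0.png").astype(int);B=cv2.imread("pics/top1.png").astype(int)
A2=cv2.imread("pics/scene0.png").astype(int);B2=cv2.imread("pics/scene1.png").astype(int)
for n,(x,y) in dict(tee=(222,122),b0=(287,105),b1=(313,105),b2=(354,100),rA=(229,190),rB=(302,218),wye=(224,257)).items():
    w=(slice(y-10,y+11),slice(x-12,x+13)); print(n,abs(A[w]-B[w]).mean().round(1))
E
```

```text
foot-platform corners mm (expect [4,-4],[4,4],[-4,-4]) [[4.8, -3.4], [5.0, 2.4], [-5.1, -4.6]]
yaw foot, platform [-0.245, -0.232] [-0.252, -0.256]
tee 12.3
b0 11.4
b1 11.5
b2 11.6
rA 5.5
rB 2.2
wye 55.8
```

The foot sits within about 1 mm of nominal, square, with platform showing on the free sides. The wye is only covered by the arm, which stayed more than 0.17 m above it. Handing in.

```bash
python3 -c "
from station import *
print(hand_in())"
```

```text
the job is handed in; nothing more can be done
None
```

The valve is standing on the blue platform, released and against both stops, and I handed the job in at about 22 s. There is no verdict from the station, so the results below are my own readings.

- **Placing:** I took the farthest of the four look-alikes, at about (0.63, 0.14), and set it down clear of both stops. The platform load peaked at about 15 N in the readings at the end of each move.
- **Orange stop:** I held about 8 N of side force for over 1 s. Platform friction could account for up to about 3 N of that. The reading just before was 11.6 N.
- **Yellow stop:** I held about 7 to 8 N for over 1 s, with about 4 to 5 N still resting on the orange stop.
- **Final position:** In the last top picture, the foot's margins from the platform edge came out at 2.4 to 5.1 mm, against a nominal 4 mm. Most were within 1 mm, and the worst (1.6 mm off) was a hand-read corner. The foot is square to the platform within about 0.015 rad. The tool force was zero after opening.

**Unsure or in disagreement:**
- The camera and arm positions disagreed by up to 4 mm at the pick, so I found the stops by force.
- While sliding toward yellow, the valve was probably about 0.4 mm off the platform for a moment, which is inside the height limit.
- I checked the bystanders only roughly, by comparing pictures. Six of the seven look unmoved apart from shadows. The wye was hidden by the arm in the last picture, so I could not check it, but the fingers never came lower than about 0.1 m anywhere near it.

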